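# Pack the finishing kit into the site chest and lock it for transport

### The job

Get the finishing kit ready to leave for site: somebody threw the chest's transport lock while the drawer was out, so first slide the lock knob right back to its free end stop. Put every brush that is lying on the bench into the wide right-hand bay of the drawer, flat on its floor, and every sanding block into the narrow left-hand bay, so that no grit gets into the bristles. Then push the drawer fully home, past its catch and without slamming it, and slide the lock knob across to its locked end stop; leave the other things on the bench where they are.

Things in the scene. Friction and masses are not known exactly. Their poses are not given: they have to be found in the camera images.
- chest: Low plywood tool chest with one drawer, 333 wide (y) x 262 deep (x) x 84 high (mm), fixed to the bench. Origin: on the bench under the middle of its front face; +x into the chest (away from the robot), +y left along the front, z up. The drawer slides out towards -x. At the left end (+y) of the front a 40 mm stile stands beside the drawer opening.
- drawer (a joint): How far the drawer is out, m: 0 fully home, 0.225 fully out; starts almost fully out. Slides with about 2.5 N of friction; 10 mm before home a sprung roller catch must be passed (about 15 N in all), which then draws the drawer home and holds it. Unless the lock is at its free end, its tongue stops the 14 mm thick drawer front 23 mm short of home.
- drawer_handle (a point): Middle of the drawer's bar handle: a steel bar 9 mm thick, 110 mm long along the chest's y, 24 mm in front of the drawer front, 44 mm above the bench. The drawer front reaches from 14 to 72 mm above the bench. Axes as the chest's.
- brush_bay (a point): Centre of the floor of the drawer's right-hand bay (19 mm above the bench): 212 mm deep along x, 160 mm wide along y, walls and divider 33 mm high. Moves with the drawer; axes as the chest's.
- block_bay (a point): Centre of the floor of the drawer's left-hand bay (19 mm above the bench): 212 mm along x, 95 mm along y, walls 33 mm high; a 6 mm divider parts it from the right-hand bay. Moves with the drawer; axes as the chest's. Blocks must lie side by side: stacked, they do not pass under the chest's top panel (underside 74 mm above the bench).
- lock (a joint): Place of the transport lock's slide, m: 0 = free end stop (tongue before the stile, clear of the drawer), 0.080 = locked (tongue before the drawer front). Grows along the chest's -y (to the right); about 2 N of friction; stays where left; starts thrown part or all the way. Its steel tongue, 24 mm wide, hangs 4 to 11 mm before the chest's face down to 48 mm above the bench.
- lock_knob (a point): Top of the lock's upright round black knob (23 mm across, 26 mm high, foot 94 mm and top 120 mm above the bench), on the slide on top of the chest, 16 mm behind the front face. Grip it from above; the rail and slide under it are at most 92 mm high. Axes as the chest's.
- brush_1: Flat finishing brush lying flat, 172 mm long on its own y axis. The orange handle, own y from -14 to +86 mm, is 36 mm wide (x) and 12 mm thick: grip it near y = +10; the pale head, y from -86 to -14, is 46 mm wide and 13 mm thick. Origin: centre of its underside, z up; balances near the origin. 60 g. Some starts leave it out (then None).
- brush_2: Flat finishing brush lying flat, 172 mm long on its own y axis. The orange handle, own y from -14 to +86 mm, is 36 mm wide (x) and 12 mm thick: grip it near y = +10; the pale head, y from -86 to -14, is 46 mm wide and 13 mm thick. Origin: centre of its underside, z up; balances near the origin. 60 g. Some starts leave it out (then None).
- block_1: A wooden sanding block wrapped in abrasive paper, a plain cuboid, 42 x 76 x 29 mm (own x, y, z) lying on its largest face. Origin: centre of its underside, z up. Some starts leave it out (then None).
- block_2: A wooden sanding block wrapped in abrasive paper, a plain cuboid, 46 x 70 x 23 mm (own x, y, z) lying on its largest face. Origin: centre of its underside, z up. Some starts leave it out (then None).
- block_3: A wooden sanding block wrapped in abrasive paper, a plain cuboid, 40 x 62 x 31 mm (own x, y, z) lying on its largest face. Origin: centre of its underside, z up. Some starts leave it out (then None).
- tape_measure: Pocket tape measure lying on its side, 62 x 76 x 32 mm, a bystander. Origin under its middle.
- offcut: Plain hardwood offcut 28 x 110 x 18 mm, a bystander. Origin under its middle.
- pencil: Carpenter's pencil 168 mm long, 8 mm thick, a bystander. Origin under its middle.

How it is judged:
By the outcome, as a careful person would: the job done as asked, in the order asked, and still so for the second after the job is handed in, with the robot touching nothing.
Of brush_1, brush_2, block_1, block_2, block_3 only 3 to 5 are there at a start; the rules pass over those that are not, and their reading is None.
At some moment in a run one of brush_1, brush_2, block_1, block_2, block_3 may be knocked a few centimetres aside while the robot is not near it.
Once in a run the grip may slacken for a moment while it holds something.
It also fails if it takes over 210 s, if anything falls off the work surface, if the arm or the gripper's body presses on something with over 40 N, if the wrist force passes 120 N, or if a joint passes its speed limit or range.

### The arm

A 6-joint arm with a two-finger parallel gripper is mounted at the origin on a cart in front of the work surface, level with it; the furniture and walls round the work are solid. World frame = base frame: x ahead of the robot, y to its left, z up, the work surface at z = 0. Lengths are in m, angles in rad, forces in N, time in s.
With the tool pointing down it reaches from about 0.25 to 0.725 m from the base axis. Payload 4 kg.
Tool frame: the origin (TCP) lies midway between the tips of the shut fingers; the grasp point (between the pads) lies 19 mm behind it; z points along the fingers, y is the line along which they close (so a half turn about z gives the same grasp; the last joint's range is limited). The gripper opens to 85 mm and grips with 20 to 120 N. Pads are 22 mm wide; open, the fingers measure 114 mm over their backs; the gripper's body (76 mm by 85 mm) begins 54 mm behind the grasp point. The pads swing forward as they close: fully open they stand 13 mm farther back than shut.
Start: joints at [-1.271, 0.241, 0.005, 1.335, 0, 1.571], TCP at [0.148, -0.478, 0.231] pointing down, gripper open.
Joint ranges: [-2.72, 2.72], [-1.05, 1.87], [-1.09, 1.28], [-1.99, 2.15], [-1.42, 1.44], [-3.14, 3.14]. Speed limits (rad/s): [2.79, 2.79, 3.14, 3.14, 3.14, 3.14].

### API

Orientations are given as a unit quaternion [w, x, y, z].
In Python, from bench import ctrl gives the robot as it stands.
- The arm moves only by the tool steer_hand, called as name(argument=value, ...), one argument or row to a line, values as JSON. Schema: {"type":"object","properties":{"rows":{"type":"object","properties":{"segments":{"type":"array","items":{"type":"array","items":{"type":"number"},"minItems":7,"maxItems":7},"minItems":1,"maxItems":20}},"additionalProperties":false,"required":["segments"]},"grip_n":{"type":"number"},"only":{"type":"string"},"quiet":{"type":"boolean"},"lines":{"type":"string"}},"required":["rows"],"additionalProperties":false}. rows is an object whose key "segments" holds a list of rows, 1 to 20 of them, each of 7 numbers: dx, dy, dz in m, then a rotation vector rx, ry, rz in rad, then the opening from 0.0 (shut) to 1.0 (fully open); each row is the pose to reach, as a shift and turn from the pose commanded when the call began, along the tool's axes at that moment; what a row does not reach only later rows make up. A row lasts 1/8 s, in which the tool goes at most 0.0625 m and 0.188 rad, less where a joint would pass 70% of its speed; a pose out of reach is approached as far as the arm can. The fingers move at their own pace and stop on an object; grip_n is the grip in N (left out, the last holds). Time passes only in rows, so rows that do not move let the fingers close. The tool returns the time, the measured TCP pose, the force, the opening and the grip force at its end. only (a regular expression) keeps the lines of the reply that match it, lines (a string "A,B") keeps lines A to B, and quiet returns only ok. Input that does not fit is refused with a message, and nothing moves.
- ctrl.get_obs(): the state, without advancing time (a new reading comes with each control period).
- ctrl.capture(name): name is "scene" or "top" or "wrist"; returns the picture (400x640x3 uint8, red, green, blue); there is no depth.
- ctrl.camera_model(name): a dict with "fx", "fy", "cx", "cy" (pixels), "camera_from_world" (4x4, takes a point from world to camera coordinates). Camera axes: x right, y down, z forward; pixel columns grow to the right and rows downward; lengths in m; the calibration is good to about 2 mm. A picture is of the moment at which its call begins: read the wrist's pose just before it. camera_model takes no time and is no camera call; for the wrist camera it gives the pose at the moment of the call.
- ctrl.hand_in(): hands the job in; it is judged then, once.
The state is a dict: "time": time; "q": joint angles; "dq": joint speeds; "joint_efforts": joint torques, N m; "ee_pos": TCP position; "tool_rot": TCP orientation; "contact_force": force on the tool from outside, world axes, zero at the start; "ft_torque": the same for the moment, N m; "finger_gap": opening from 0.0 (shut) to 1.0 (fully open); "gripper_force": force on a finger pad.
Only numpy, scipy, OpenCV 4.12 (cv2) and the standard library are available. Lean on these libraries where they do the work, as an engineer would, in place of code of your own. Each camera call takes 0.05 s, during which the arm holds its last target. There are 200 camera calls.

## Working session

There is one attempt and no reset: what is moved stays moved. The work goes in short steps, Python scripts to look and compute and a tool call to move; the robot and the scene stay as the last step left them, time stands still between calls to the robot, and variables do not carry over. Pictures are saved under pics/ and viewed, at most 16 in all, crops included, and the job is handed in when it is done.

```bash
ls; mkdir -p pics
```

Run:
```python
from bench import ctrl
import cv2
o=ctrl.get_obs(); print(o)
for n in("top","scene"):
    im=ctrl.capture(n); cv2.imwrite(f"pics/{n}0.png",im[:,:,::-1]); m=ctrl.camera_model(n); print(n,m)
```

```text
bench.py
pics
{'time': 0.0, 'q': array([-1.27101768e+00,  2.41406782e-01,  3.71735603e-03,  1.33518565e+00,
       -4.56039951e-05,  1.57080772e+00]), 'dq': array([ 4.06295289e-05, -7.47225515e-05,  3.44516051e-04,  7.23904914e-05,
        4.82992919e-05, -8.89556749e-04]), 'joint_efforts': array([-3.32971731e-04, -3.72315359e+01,  2.52409315e+01,  1.67652697e-02,
       -1.12641319e-04,  1.56255919e-05]), 'ee_pos': array([ 0.14745512, -0.47710319,  0.23041342]), 'tool_rot': array([-1.02431651e-03,  9.88787924e-01,  1.49323007e-01, -1.77760884e-04]), 'contact_force': array([0.19439978, 1.08968988, 0.23644367]), 'ft_torque': array([-0.0150046 ,  0.00958602,  0.0284276 ]), 'gripper_force': 0.0, 'finger_gap': 0.997647107963895}
top {'fx': 464.07206756274627, 'fy': 464.07206756274627, 'cx': 312.9367646119265, 'cy': 203.23706594910172, 'camera_from_world': array([[-7.32842414e-02, -9.97311092e-01,  6.96660563e-05,
         3.05140087e-02],
       [-9.67462778e-01,  7.10739704e-02, -2.42825585e-01,
         5.42539960e-01],
       [ 2.42167698e-01, -1.78626881e-02, -9.70069962e-01,
         1.40962100e+00],
       [ 0.00000000e+00,  0.00000000e+00,  0.00000000e+00,
         1.00000000e+00]])}
scene {'fx': 431.83425282547665, 'fy': 431.83425282547665, 'cx': 321.73844989752325, 'cy': 202.16707703959685, 'camera_from_world': array([[ 8.94746271e-01, -4.46574618e-01, -4.69765182e-04,
        -4.63464474e-01],
       [-1.82884516e-01, -3.65462982e-01, -9.12682893e-01,
         1.78816610e-01],
       [ 4.07409333e-01,  8.16705528e-01, -4.08668223e-01,
         1.08158686e+00],
       [ 0.00000000e+00,  0.00000000e+00,  0.00000000e+00,
         1.00000000e+00]])}
```
View pics/top0.png

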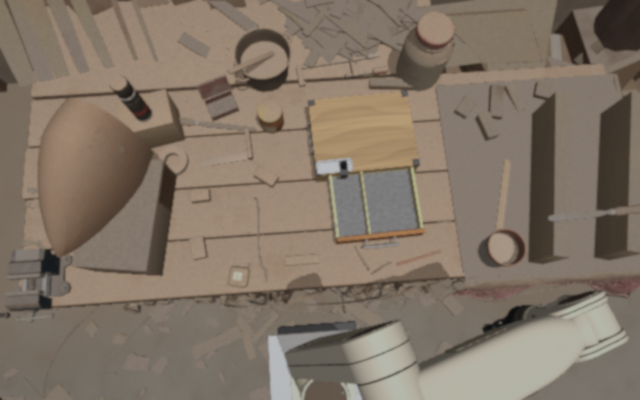

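View pics/scene0.png

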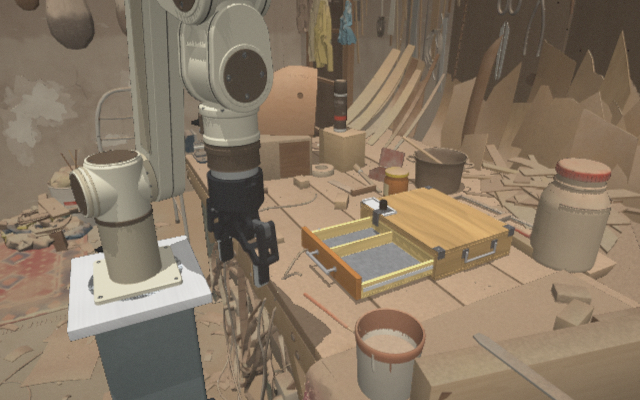

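The top view shows the chest at about (360,135), with the drawer out to (375,240) and the lock knob near (343,167). There are small items to its left at (200,196), (198,246), (266,178) and (302,260), and I'll zoom in on those.

Run:
```python
import cv2
im=cv2.imread("pics/top0.png"); c=im[90:300,170:460]
cv2.imwrite("pics/crop1.png",cv2.resize(c,(800,579),interpolation=cv2.INTER_CUBIC))
```

View pics/crop1.png

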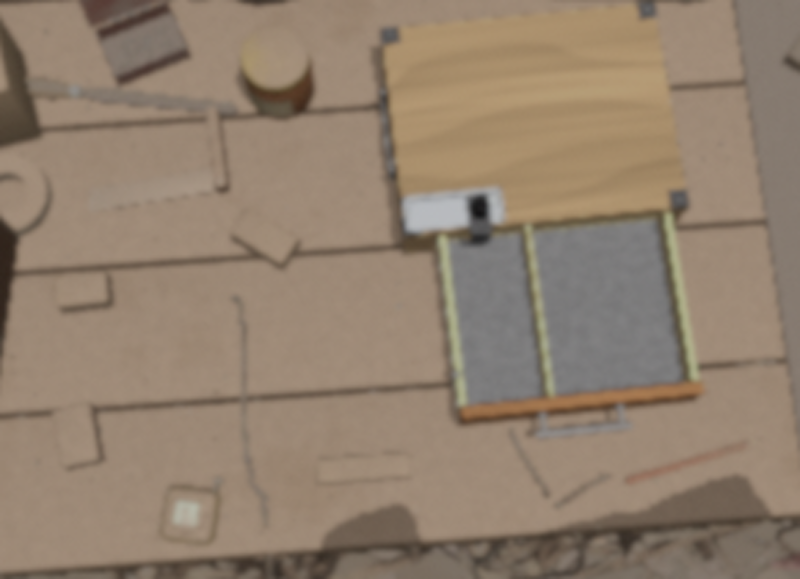

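The crop shows three wooden blocks at crop positions (266,237), (83,290) and (80,435). The offcut is at (364,467), the tape at (190,514), the pencil at (687,462) and the knob at (480,210). No brush is visible, so I'll check again once the arm is out of the way.

Create h.py:
```python
import numpy as np, cv2
from bench import ctrl
from scipy.spatial.transform import Rotation as R
def ray(m,u,v,z):
    T=np.array(m["camera_from_world"]); Rm=T[:3,:3]; c=-Rm.T@T[:3,3]
    d=Rm.T@np.array([(u-m["cx"])/m["fx"],(v-m["cy"])/m["fy"],1.])
    return c+d*(z-c[2])/d[2]
def proj(m,p):
    q=np.array(m["camera_from_world"])@np.r_[p,1]; return m["fx"]*q[0]/q[2]+m["cx"],m["fy"]*q[1]/q[2]+m["cy"]
def rot():
    w=ctrl.get_obs()["tool_rot"]; return R.from_quat([w[1],w[2],w[3],w[0]])
def go(p,yaw=None,ax=None):
    """tool-frame shift to world TCP p, and rotation vector to point down with tool-y at world angle yaw"""
    o=ctrl.get_obs(); r=rot(); d=r.inv().apply(np.array(p)-o["ee_pos"])
    out=[d.round(4)]
    if yaw is not None:
        c=[]
        for y in(yaw,yaw+np.pi):
            Y=np.array([np.cos(y),np.sin(y),0]);Z=np.array([0,0,-1.]);X=np.cross(Y,Z)
            c.append((r.inv()*R.from_matrix(np.c_[X,Y,Z])).as_rotvec())
        out.append([x.round(4) for x in c])
    return out
```

Run:
```python
from h import *
m=ctrl.camera_model("top")
f=lambda u,v:(170+u*290/800,90+v*210/579)
for n,u,v,z in [("b a",266,237,.03),("b b",83,290,.03),("b c",80,435,.03),("offcut",364,467,.018),("tape",190,514,.03),("knob",479,202,.12),("cornBL",390,35,.084),("cornBR",648,8,.084),("cFR",680,200,.084),
 ("drawFL",462,412,.072),("drawFR",700,390,.072),("handle",580,430,.044),("bar L",538,434,.044),("bar R",626,426,.044),("pencil",687,462,.008)]:
    print(n,ray(m,*f(u,v),z).round(3))
o=ctrl.get_obs(); w=ctrl.camera_model("wrist"); T=w["camera_from_world"]; print(w["fx"],(-T[:3,:3].T@T[:3,3]),T[:3,:3],rot().as_matrix())
```

```text
b a [0.657 0.137 0.03 ]
b b [0.607 0.357 0.03 ]
b c [0.433 0.363 0.03 ]
offcut [0.374 0.038 0.018]
tape [0.333 0.239 0.03 ]
knob [ 0.652 -0.114  0.12 ]
cornBL [ 0.883 -0.029  0.084]
cornBR [ 0.896 -0.343  0.084]
cFR [ 0.649 -0.351  0.084]
drawFL [ 0.421 -0.077  0.072]
drawFR [ 0.426 -0.348  0.072]
handle [ 0.395 -0.212  0.044]
bar L [ 0.394 -0.163  0.044]
bar R [ 0.395 -0.265  0.044]
pencil [ 0.353 -0.338  0.008]
355.18488778252737 [ 0.21834482 -0.45592542  0.37291885] [[ 0.29463681 -0.9556081  -0.00152039]
 [-0.91424723 -0.28234657  0.29057256]
 [-0.27810277 -0.08422336 -0.95685175]] [[ 9.55391350e-01  2.95342276e-01 -5.54601624e-04]
 [ 2.95342797e-01 -9.55389695e-01  1.77857297e-03]
 [-4.57288691e-06 -1.86303083e-03 -9.99998265e-01]]
```

```bash
python3 -c "
from h import *
print(go([0.58,-0.11,0.29],-1.553))"
```

```text
[array([ 0.5216, -0.2232, -0.0591]), [array([-0.0019,  0.0003,  0.282 ]), array([-4.0000e-04, -2.7000e-03, -2.8596e+00])]]
```

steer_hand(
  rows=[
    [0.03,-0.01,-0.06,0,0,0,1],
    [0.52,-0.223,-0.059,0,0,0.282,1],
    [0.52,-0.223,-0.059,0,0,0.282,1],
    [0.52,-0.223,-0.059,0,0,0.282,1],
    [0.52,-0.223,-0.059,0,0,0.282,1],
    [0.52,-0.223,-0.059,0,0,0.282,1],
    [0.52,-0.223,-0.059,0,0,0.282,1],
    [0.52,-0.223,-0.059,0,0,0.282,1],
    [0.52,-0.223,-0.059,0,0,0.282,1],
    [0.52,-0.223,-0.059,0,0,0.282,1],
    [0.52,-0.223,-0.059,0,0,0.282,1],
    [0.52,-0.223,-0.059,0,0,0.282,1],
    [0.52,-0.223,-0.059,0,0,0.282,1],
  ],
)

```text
refused: rows: the value is not of type 'object' (schema: type "object"). Nothing was moved.
```

Refused on format, not on reach. It needs an object with the rows under "segments".

steer_hand(
  rows={"segments": [[0.03,-0.01,-0.06,0,0,0,1],[0.52,-0.223,-0.059,0,0,0.282,1],[0.52,-0.223,-0.059,0,0,0.282,1],[0.52,-0.223,-0.059,0,0,0.282,1],[0.52,-0.223,-0.059,0,0,0.282,1],[0.52,-0.223,-0.059,0,0,0.282,1],[0.52,-0.223,-0.059,0,0,0.282,1],[0.52,-0.223,-0.059,0,0,0.282,1],[0.52,-0.223,-0.059,0,0,0.282,1],[0.52,-0.223,-0.059,0,0,0.282,1],[0.52,-0.223,-0.059,0,0,0.282,1],[0.52,-0.223,-0.059,0,0,0.282,1],[0.52,-0.223,-0.059,0,0,0.282,1]]},
)

```text
time: 1.72
ee_pos: [0.5777, -0.1121, 0.2905]
tool_rot: [0.0, 1.0, 0.008, -0.0]
contact_force: [-0.1, -0.4, -0.3]
finger_gap: 0.997
gripper_force: 0.0
```

Run:
```python
from h import *
print(ctrl.get_obs()["q"].round(2)); np.set_printoptions(suppress=True)
import pickle
m=ctrl.camera_model("wrist"); a=ctrl.capture("wrist"); pickle.dump(m,open("w1.pkl","wb"))
cv2.imwrite("pics/w1.png",a[:,:,::-1]);
b=ctrl.capture("top"); cv2.imwrite("pics/top1.png",b[:,:,::-1])
```

```text
[-0.19  0.41  0.4   1.56 -0.    2.93]
```

View pics/w1.png

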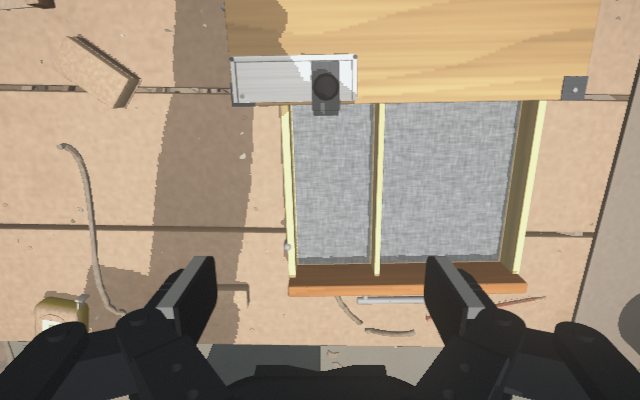

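View pics/top1.png

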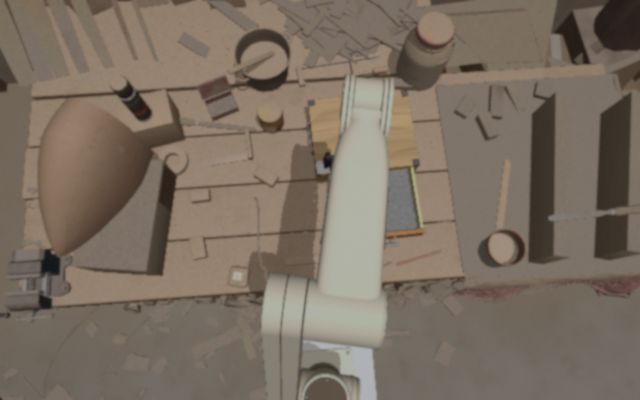

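The wrist view shows the knob top at (325,86), the silver rail at x 232–357, the drawer walls at x 288 and 540, the divider at 378, and the drawer front edge at about y=290. The drawer is empty. In the top view no brush is on the bench, so only the three blocks are present.

Run:
```python
from h import *
import pickle
m=pickle.load(open("w1.pkl","rb"))
for n,u,v,z in [("knob",325,86,.12),("railFL",233,105,.09),("railFR",357,100,.09),("tongueFL",313,115,.088),("tongueFR",339,115,.088),("panelFR",588,101,.084),
 ("dFLtop",289,292,.072),("dFRtop",525,290,.072),("wallL bot",292,275,.052),("divTopF",377,274,.052),("divTopB",380,104,.052),("RwallF",518,272,.052),("Rwall back out",546,100,.052)]:
    print(n,ray(m,u,v,z).round(4))
print(go([0.58,-0.11,0.29]), ctrl.get_obs()["ee_pos"])
```

```text
knob [ 0.6523 -0.1155  0.12  ]
railFL [ 0.6339 -0.03    0.09  ]
railFR [ 0.6403 -0.146   0.09  ]
tongueFL [ 0.6258 -0.1051  0.088 ]
tongueFR [ 0.6262 -0.1298  0.088 ]
panelFR [ 0.6425 -0.3663  0.084 ]
dFLtop [ 0.4234 -0.0789  0.072 ]
dFRtop [ 0.4302 -0.3519  0.072 ]
wallL bot [ 0.4342 -0.0809  0.052 ]
divTopF [ 0.4371 -0.1832  0.052 ]
divTopB [ 0.6353 -0.174   0.052 ]
RwallF [ 0.4423 -0.3523  0.052 ]
Rwall back out [ 0.642  -0.3459  0.052 ]
[array([ 0.0022, -0.0022,  0.0008])] [ 0.57787283 -0.11219594  0.2907948 ]
```

```bash
python3 -c "
from h import *
print(go([0.6523,-0.1155,0.14],-1.54)); print(go([0.6523,-0.1155,0.097]))"
```

```text
[array([0.0743, 0.0045, 0.1508]), [array([ 0.0002, -0.0004, -0.0149]), array([-6.0000e-04, -3.0000e-04,  3.1267e+00])]]
[array([0.0743, 0.0044, 0.1938])]
```

steer_hand(
  rows={"segments": [[0.02,0.001,0.06,0,0,0,1],[0.05,0.003,0.11,0,0,-0.015,1],[0.0743,0.0045,0.14,0,0,-0.015,1],[0.0743,0.0045,0.165,0,0,-0.015,1],[0.0743,0.0045,0.185,0,0,-0.015,1],[0.0743,0.0045,0.193,0,0,-0.015,1],[0.0743,0.0045,0.193,0,0,-0.015,1],[0.0743,0.0045,0.193,0,0,-0.015,0.15],[0.0743,0.0045,0.193,0,0,-0.015,0.15],[0.0743,0.0045,0.193,0,0,-0.015,0.1],[0.0743,0.0045,0.193,0,0,-0.015,0.1],[0.0743,0.0045,0.193,0,0,-0.015,0.1]]},
  grip_n=25,
)

```text
time: 3.32
ee_pos: [0.6533, -0.1144, 0.098]
tool_rot: [0.0, 1.0, 0.016, 0.0]
contact_force: [-0.9, -0.1, 2.9]
finger_gap: 0.254
gripper_force: 24.7
```

steer_hand(
  rows={"segments": [[0,-0.015,0,0,0,0,0.1],[0,-0.03,0,0,0,0,0.1],[0,-0.045,0,0,0,0,0.1],[0,-0.05,0,0,0,0,0.1],[0,-0.053,0,0,0,0,0.1]]},
)

```text
time: 3.95
ee_pos: [0.6514, -0.0597, 0.098]
tool_rot: [0.0, 1.0, 0.017, 0.0]
contact_force: [-1.3, -2.1, 5.3]
finger_gap: 0.249
gripper_force: 24.9
```

steer_hand(
  rows={"segments": [[0,-0.003,0,0,0,0,0.1],[0,-0.005,0,0,0,0,0.1],[0,-0.005,0,0,0,0,0.1]]},
)

```text
time: 4.32
ee_pos: [0.6512, -0.0548, 0.098]
tool_rot: [-0.0, 1.0, 0.017, 0.0]
contact_force: [-1.9, -1.3, 5.6]
finger_gap: 0.245
gripper_force: 24.9
```

steer_hand(
  rows={"segments": [[0,-0.003,0,0,0,0,0.1],[0,-0.005,0,0,0,0,0.1],[0,-0.005,0,0,0,0,0.1]]},
)

```text
time: 4.7
ee_pos: [0.6511, -0.0498, 0.098]
tool_rot: [-0.0, 1.0, 0.017, 0.0]
contact_force: [-1.0, -2.3, 5.4]
finger_gap: 0.246
gripper_force: 24.9
```

steer_hand(
  rows={"segments": [[0,-0.003,0,0,0,0,0.1],[0,-0.005,0,0,0,0,0.1],[0,-0.005,0,0,0,0,0.1]]},
)

```text
time: 5.08
ee_pos: [0.6509, -0.0467, 0.098]
tool_rot: [0.002, 1.0, 0.016, 0.0]
contact_force: [-0.8, -6.6, 5.6]
finger_gap: 0.252
gripper_force: 24.9
```

steer_hand(
  rows={"segments": [[0,-0.002,0,0,0,0,0.1],[0,-0.003,0,0,0,0,0.1],[0,-0.003,0,0,0,0,0.1]]},
)

```text
time: 5.45
ee_pos: [0.651, -0.0465, 0.098]
tool_rot: [0.004, 1.0, 0.015, 0.001]
contact_force: [-0.8, -11.5, 5.4]
finger_gap: 0.257
gripper_force: 25.2
```

steer_hand(
  rows={"segments": [[0,0,0,0,0,0,0.6],[0,0,0,0,0,0,0.6],[0,0,0,0,0,0,0.6],[0,0,-0.04,0,0,0,1],[0,0,-0.1,0,0,0,1]]},
)

```text
time: 6.08
ee_pos: [0.6489, -0.0424, 0.1953]
tool_rot: [-0.001, 1.0, 0.017, -0.003]
contact_force: [0.8, -0.7, 0.1]
finger_gap: 0.983
gripper_force: 0.0
```

Run:
```python
from h import *
print(go([0.53,0.27,0.33],-1.5708),go([0.6,-0.05,0.3]))
```

```text
[array([-0.1092, -0.3163, -0.1336]), [array([-0.001 ,  0.0065,  0.0336]), array([-1.0100e-02, -1.6000e-03, -3.1079e+00])]] [array([-0.0498,  0.0059, -0.1043])]
```

Run:
```python
from h import *
print(go([0.53,0.28,0.33],0),ctrl.get_obs()["q"].round(2))
```

```text
[array([-0.1089, -0.3263, -0.1336]), [array([-0.0059,  0.0043, -1.5372]), array([0.0043, 0.006 , 1.6044])]] [-0.07  0.57  0.4   1.41  0.    3.04]
```

steer_hand(
  rows={"segments": [[-0.01,-0.02,-0.04,0,0,0,1],[-0.04,-0.06,-0.08,0,0,-0.18,1],[-0.06,-0.12,-0.12,0,0,-0.36,1],[-0.08,-0.18,-0.133,0,0,-0.54,1],[-0.1089,-0.24,-0.133,0,0,-0.72,1],[-0.1089,-0.29,-0.133,0,0,-0.9,1],[-0.1089,-0.326,-0.133,0,0,-1.08,1],[-0.1089,-0.326,-0.133,0,0,-1.26,1],[-0.1089,-0.326,-0.133,0,0,-1.44,1],[-0.1089,-0.326,-0.133,0,0,-1.537,1],[-0.1089,-0.326,-0.133,0,0,-1.537,1]]},
)

```text
time: 7.45
ee_pos: [0.5307, 0.2795, 0.3301]
tool_rot: [-0.0, 0.708, 0.707, -0.0]
contact_force: [0.2, -1.0, 0.3]
finger_gap: 1.003
gripper_force: 0.0
```

Run:
```python
from h import *
import pickle
print(ctrl.get_obs()["q"].round(2))
m=ctrl.camera_model("wrist"); a=ctrl.capture("wrist"); pickle.dump(m,open("w2.pkl","wb"))
cv2.imwrite("pics/w2.png",a[:,:,::-1]);
```

```text
[0.48 0.44 0.55 1.68 0.   2.06]
```

View pics/w2.png

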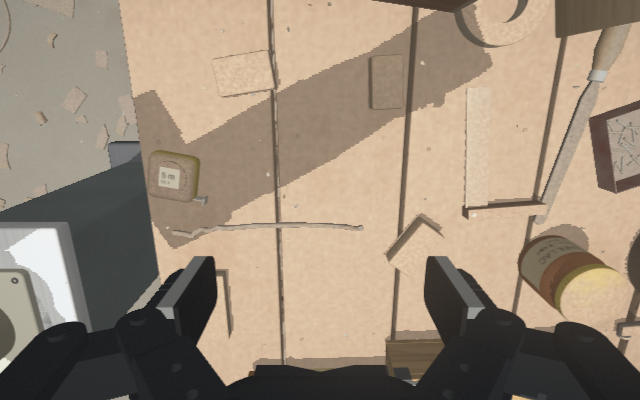

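The wrist view shows blocks at about (418,244), (386,82) and (243,74). Next, an enlarged panel to read their corners.

Run:
```python
import cv2,numpy as np
im=cv2.imread("pics/w2.png")
P=[im[t:t+80,l:l+80] for l,t in((380,204),(346,42),(203,34))]
P=[cv2.resize(p,(400,400),interpolation=cv2.INTER_CUBIC) for p in P]
P=[cv2.resize(p,(266,266)) for p in P]
cv2.imwrite("pics/w2c.png",np.hstack(P))
```

```text
(no output)
```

View pics/w2c.png

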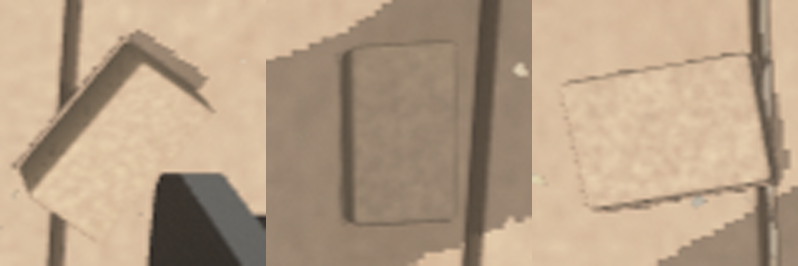

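Block A's top-face corners are at crop (135,58), (30,192) and (212,110). Block B's are at x 355–455 and y 43–221, and block C's at (563,84), (750,53), (775,182) and (594,208).

Run:
```python
from h import *
import pickle
m=pickle.load(open("w2.pkl","rb")); k=266/80
C={"A":((380,204),[(30,192),(135,58),(212,110)]),"B":((346,42),[(89,45),(189,41),(189,220),(89,222)]),"C":((203,34),[(31,84),(218,53),(243,182),(62,208)])}
for n,(b,c) in C.items():
  for z in(.023,.029,.031):
    p=np.array([ray(m,b[0]+u/k,b[1]+v/k,z)[:2] for u,v in c])
    L=[np.linalg.norm(p[i+1]-p[i]) for i in range(len(p)-1)]
    e=[np.degrees(np.arctan2(*(p[i+1]-p[i])[::-1])) for i in range(len(p)-1)]
    ctr=p.mean(0) if len(p)==4 else (p[0]+p[2])/2
    print(n,z,ctr.round(4),np.round(L,4),np.round(e,1))
```

```text
A 0.023 [0.6635 0.1362] [0.0722 0.0408] [ 56.9 -34.4]
A 0.029 [0.6617 0.1391] [0.0712 0.0402] [ 56.9 -34.4]
A 0.031 [0.6612 0.1401] [0.0709 0.04  ] [ 56.9 -34.4]
B 0.023 [0.6124 0.3578] [0.0355 0.062  0.037 ] [   2.   -86.2 -179. ]
B 0.029 [0.6113 0.3578] [0.035  0.0612 0.0365] [   2.   -86.2 -179. ]
B 0.031 [0.611  0.3577] [0.0349 0.0609 0.0364] [   2.   -86.2 -179. ]
C 0.023 [0.4402 0.3677] [0.0679 0.0444 0.0674] [   8.6  -80.7 -172.3]
C 0.029 [0.4415 0.3675] [0.067  0.0438 0.0665] [   8.6  -80.7 -172.3]
C 0.031 [0.4419 0.3675] [0.0667 0.0436 0.0662] [   8.6  -80.7 -172.3]
```

Run:
```python
from h import *
print(go([0.611,0.3578,0.1],0.047),go([0.611,0.3578,0.005]))
```

```text
[array([0.0786, 0.0801, 0.2301]), [array([-0.0005, -0.0001, -0.0491]), array([-1.0000e-04,  7.0000e-04,  3.0925e+00])]] [array([0.0786, 0.0802, 0.3251])]
```

steer_hand(
  rows={"segments": [[0.03,0.03,0.04,0,0,-0.049,1],[0.06,0.06,0.08,0,0,-0.049,1],[0.0786,0.0801,0.13,0,0,-0.049,1],[0.0786,0.0801,0.18,0,0,-0.049,1],[0.0786,0.0801,0.23,0,0,-0.049,1],[0.0786,0.0801,0.27,0,0,-0.049,1],[0.0786,0.0801,0.3,0,0,-0.049,1],[0.0786,0.0801,0.315,0,0,-0.049,1],[0.0786,0.0801,0.325,0,0,-0.049,1],[0.0786,0.0801,0.325,0,0,-0.049,1],[0.0786,0.0801,0.325,0,0,-0.049,0.3],[0.0786,0.0801,0.325,0,0,-0.049,0.3],[0.0786,0.0801,0.325,0,0,-0.049,0.3],[0.0786,0.0801,0.325,0,0,-0.049,0.3]]},
  grip_n=40,
)

```text
time: 9.25
ee_pos: [0.612, 0.3579, 0.0065]
tool_rot: [0.0, 0.69, 0.724, 0.001]
contact_force: [-0.2, 0.0, 2.8]
finger_gap: 0.449
gripper_force: 42.4
```

```bash
python3 -c "
from h import *
print(ctrl.get_obs()['ee_pos'])"
```

```text
[0.61201353 0.35788363 0.0065362 ]
```

Run:
```python
from h import *
print(go([0.581,-0.1275,0.18],0.031),go([0.581,-0.1275,0.0265]))
```

```text
[array([-0.4832, -0.0539, -0.1741]), [array([ 0.0018, -0.001 ,  0.0169]), array([ 1.6000e-03,  2.9000e-03, -3.1247e+00])]] [array([-0.4833, -0.0542, -0.0206])]
```

steer_hand(
  rows={"segments": [[0,0,-0.02,0,0,0,0.3],[0,0,-0.06,0,0,0,0.3],[0,0,-0.11,0,0,0,0.3],[-0.04,-0.005,-0.16,0,0,0,0.3],[-0.09,-0.01,-0.174,0,0,0.017,0.3],[-0.14,-0.015,-0.174,0,0,0.017,0.3],[-0.19,-0.02,-0.174,0,0,0.017,0.3],[-0.24,-0.025,-0.174,0,0,0.017,0.3],[-0.29,-0.03,-0.174,0,0,0.017,0.3],[-0.34,-0.035,-0.174,0,0,0.017,0.3],[-0.39,-0.04,-0.174,0,0,0.017,0.3],[-0.44,-0.05,-0.174,0,0,0.017,0.3],[-0.47,-0.054,-0.174,0,0,0.017,0.3],[-0.483,-0.054,-0.174,0,0,0.017,0.3],[-0.483,-0.054,-0.174,0,0,0.017,0.3]]},
)

```text
time: 11.12
ee_pos: [0.5806, -0.1277, 0.1791]
tool_rot: [-0.0, 0.696, 0.718, 0.0]
contact_force: [0.5, -0.1, -1.0]
finger_gap: 0.452
gripper_force: 42.0
```

Run:
```python
from h import *
import pickle
print(go([0.581,-0.1275,0.0265],0.031))
m=ctrl.camera_model("wrist"); a=ctrl.capture("wrist"); pickle.dump(m,open("w3.pkl","wb"))
cv2.imwrite("pics/w3.png",a[:,:,::-1]);
```

```text
[array([1.000e-04, 5.000e-04, 1.526e-01]), [array([-0.0002, -0.0006, -0.001 ]), array([-9.0000e-04,  4.0000e-04,  3.1406e+00])]]
```

View pics/w3.png

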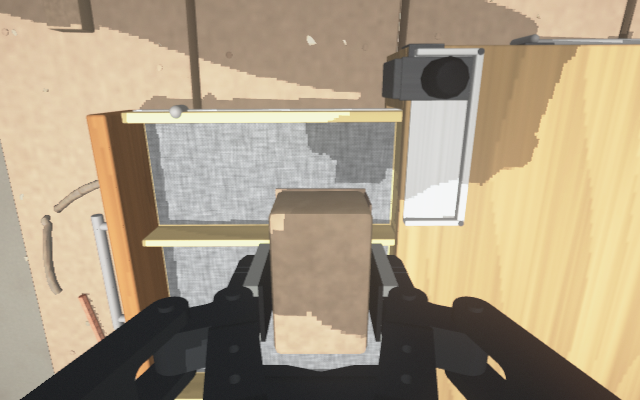

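The view shows block_3 gripped squarely at (320,280), the left bay between its wall (y≈122) and the divider (y≈228), and the knob at the free end of its rail at (445,77).

Run:
```python
from h import *
import pickle
m=pickle.load(open("w3.pkl","rb"))
for n,u,v,z in[("wall in F",150,123,.052),("wall in B",400,122,.052),("div F",150,227,.052),("div B",394,226,.052),("floorFL",160,222,.019),("front inner top L",131,113,.072),("front in floor",148,124,.019),("chest face",400,222,.084),("knob",446,76,.12)]: print(n,ray(m,u,v,z).round(4))
```

```text
wall in F [ 0.452  -0.0839  0.052 ]
wall in B [ 0.6387 -0.0777  0.052 ]
div F [ 0.4428 -0.1678  0.052 ]
div B [ 0.6417 -0.1611  0.052 ]
floorFL [ 0.4359 -0.1765  0.019 ]
front inner top L [ 0.4491 -0.0753  0.072 ]
front in floor [ 0.4348 -0.0884  0.019 ]
chest face [ 0.6382 -0.1452  0.084 ]
knob [ 0.6459 -0.0467  0.12  ]
```

steer_hand(
  rows={"segments": [[0,0,0.05,0,0,0,0.3],[0,0,0.09,0,0,0,0.3],[0,0,0.12,0,0,0,0.3],[0,0,0.14,0,0,0,0.3],[0,0,0.148,0,0,0,0.3],[0,0,0.152,0,0,0,0.3],[0,0,0.152,0,0,0,0.3]]},
)

```text
time: 12.05
ee_pos: [0.5811, -0.1272, 0.0279]
tool_rot: [0.0, 0.696, 0.718, 0.0]
contact_force: [0.3, 0.1, -0.4]
finger_gap: 0.447
gripper_force: 42.0
```

steer_hand(
  rows={"segments": [[0,0,0.001,0,0,0,0.6],[0,0,0.001,0,0,0,0.6],[0,0,0,0,0,0,0.6],[0,0,-0.04,0,0,0,0.6],[0,0,-0.1,0,0,0,0.8],[0,0,-0.16,0,0,0,1],[0,0,-0.2,0,0,0,1]]},
)

```text
time: 12.92
ee_pos: [0.5818, -0.1279, 0.2323]
tool_rot: [0.003, 0.696, 0.718, 0.002]
contact_force: [1.0, 0.1, -0.3]
finger_gap: 1.0
gripper_force: 0.0
```

Run:
```python
from h import *
print(go([0.44,0.33,0.27],1.72))
```

```text
[array([ 0.462 , -0.1274, -0.0393]), [array([ 0.0036,  0.0067, -1.6892]), array([ 0.0065, -0.0034,  1.4524])]]
```

steer_hand(
  rows={"segments": [[0.04,-0.01,-0.03,0,0,-0.17,1],[0.09,-0.02,-0.039,0,0,-0.34,1],[0.14,-0.035,-0.039,0,0,-0.51,1],[0.19,-0.05,-0.039,0,0,-0.68,1],[0.24,-0.065,-0.039,0,0,-0.85,1],[0.29,-0.08,-0.039,0,0,-1.02,1],[0.34,-0.095,-0.039,0,0,-1.19,1],[0.39,-0.11,-0.039,0,0,-1.36,1],[0.44,-0.12,-0.039,0,0,-1.53,1],[0.462,-0.1274,-0.039,0,0,-1.689,1],[0.462,-0.1274,-0.039,0,0,-1.689,1]]},
)

```text
time: 14.3
ee_pos: [0.4383, 0.3319, 0.2672]
tool_rot: [0.001, -0.076, 0.997, 0.001]
contact_force: [-0.3, -0.3, 0.2]
finger_gap: 0.997
gripper_force: 0.0
```

Run:
```python
from h import *
import pickle
m=ctrl.camera_model("wrist"); a=ctrl.capture("wrist"); pickle.dump(m,open("w4.pkl","wb"))
cv2.imwrite("pics/w4.png",a[:,:,::-1]);
print(proj(m,[.4405,.3677,.023]),proj(m,[.662,.139,.029]))
b=ctrl.capture("top"); cv2.imwrite("pics/top2.png",b[:,:,::-1])
```

```text
(np.float64(352.03441598811276), np.float64(163.10498037655267)) (np.float64(139.96518804297128), np.float64(309.8940208978302))
```

View pics/w4.png

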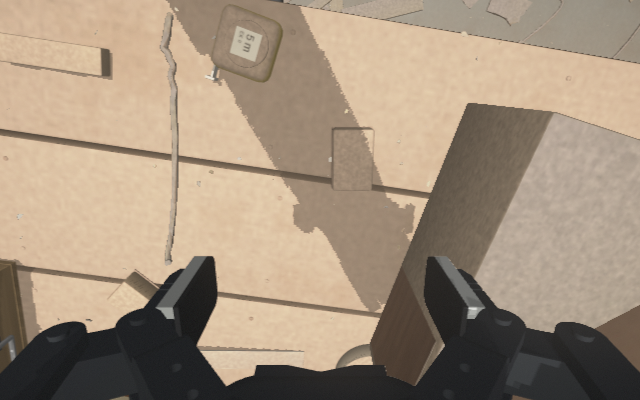

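The view shows block C at (352,159), unmoved and aligned with the tool. Block A is still at about (140,290), and the large box at right stays about 100 mm clear of C.

Run:
```python
from h import *
import pickle
m=pickle.load(open("w4.pkl","rb"))
p=np.array([ray(m,u,v,.023)[:2] for u,v in((332,128),(373,127),(373,190),(332,190))]); print(p.round(4),p.mean(0))
print(ray(m,445,160,0))
c=p.mean(0); print(go([*c,.1],1.72),go([*c,.003]))
```

```text
[[0.4059 0.3396]
 [0.3982 0.383 ]
 [0.4675 0.3967]
 [0.4745 0.3507]] [0.43650342 0.36750277]
[0.4250004 0.4775211 0.       ]
[array([-0.0028,  0.0373,  0.167 ]), [array([ 0.0002,  0.0012, -0.0014]), array([ 1.9000e-03, -3.0000e-04,  3.1402e+00])]] [array([-0.0027,  0.0373,  0.264 ])]
```

steer_hand(
  rows={"segments": [[-0.001,0.02,0.05,0,0,-0.02,0.85],[-0.0025,0.0373,0.1,0,0,-0.02,0.85],[-0.0025,0.0373,0.16,0,0,-0.02,0.85],[-0.0025,0.0373,0.21,0,0,-0.02,0.85],[-0.0025,0.0373,0.24,0,0,-0.02,0.85],[-0.0025,0.0373,0.255,0,0,-0.02,0.85],[-0.0025,0.0373,0.263,0,0,-0.02,0.85],[-0.0025,0.0373,0.263,0,0,-0.02,0.85],[-0.0025,0.0373,0.263,0,0,-0.02,0.35],[-0.0025,0.0373,0.263,0,0,-0.02,0.35],[-0.0025,0.0373,0.263,0,0,-0.02,0.35],[-0.0025,0.0373,0.263,0,0,-0.02,0.35]]},
  grip_n=40,
)

```text
time: 15.9
ee_pos: [0.4368, 0.3684, 0.0048]
tool_rot: [0.001, -0.085, 0.996, 0.001]
contact_force: [0.3, 0.2, 6.3]
finger_gap: 0.531
gripper_force: 43.0
```

steer_hand(
  rows={"segments": [[0,0,-0.02,0,0,0,0.35],[0,0,-0.06,0,0,0,0.35],[0,0,-0.12,0,0,0,0.35],[0,0,-0.17,0,0,0,0.35],[0,0,-0.18,0,0,0,0.35]]},
)

```text
time: 16.52
ee_pos: [0.4376, 0.3691, 0.1879]
tool_rot: [0.003, -0.085, 0.996, 0.002]
contact_force: [0.7, 0.2, -0.5]
finger_gap: 0.531
gripper_force: 42.3
```

```bash
python3 -c "
from h import *
print(go([0.519,-0.1294,0.18],0.031))"
```

```text
[array([ 0.0038, -0.5052,  0.0058]), [array([9.3000e-03, 1.7000e-03, 1.7091e+00]), array([-0.0017,  0.0089, -1.4324])]]
```

steer_hand(
  rows={"segments": [[0,-0.03,0,0,0,0.15,0.35],[0,-0.08,0.005,0,0,0.3,0.35],[0,-0.13,0.005,0,0,0.45,0.35],[0,-0.18,0.005,0,0,0.6,0.35],[0,-0.23,0.005,0,0,0.75,0.35],[0,-0.28,0.005,0,0,0.9,0.35],[0,-0.33,0.005,0,0,1.05,0.35],[0,-0.38,0.005,0,0,1.2,0.35],[0,-0.43,0.005,0,0,1.35,0.35],[0,-0.48,0.005,0,0,1.5,0.35],[0.0038,-0.505,0.0058,0,0,1.65,0.35],[0.0038,-0.505,0.0058,0,0,1.709,0.35],[0.0038,-0.505,0.0058,0,0,1.709,0.35]]},
)

```text
time: 18.15
ee_pos: [0.5161, -0.1311, 0.176]
tool_rot: [-0.001, 0.696, 0.718, -0.001]
contact_force: [-0.5, 0.7, -1.2]
finger_gap: 0.53
gripper_force: 42.3
```

Run:
```python
from h import *
import pickle
m=ctrl.camera_model("wrist"); a=ctrl.capture("wrist"); pickle.dump(m,open("w5.pkl","wb"))
cv2.imwrite("pics/w5.png",a[:,:,::-1]);
print(go([0.519,-0.1294,0.026],.031))
```

```text
[array([0.0012, 0.0031, 0.1503]), [array([-0.0022, -0.0007,  0.0009]), array([ 1.1000e-03, -3.5000e-03, -3.1407e+00])]]
```

View pics/w5.png

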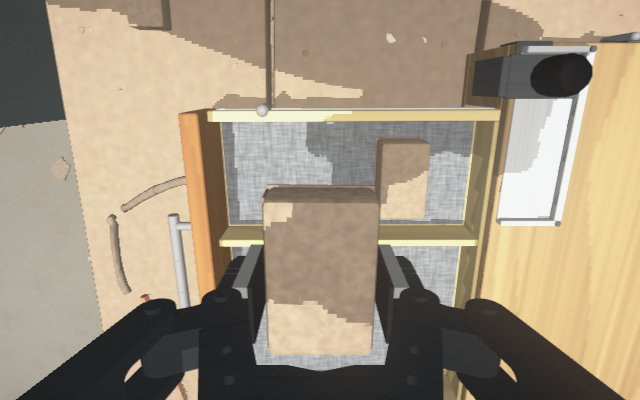

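Run:
```python
from h import *
import pickle
m=pickle.load(open("w5.pkl","rb"))
for n,u,v,z in[("b3 FL",378,141,.05),("b3 BR",429,141,.05),("b3 bot R",426,219,.05),("back wall floor",467,150,.019),("back wall top in",475,122,.052),("front floor",228,150,.019),("chest face",500,222,.084),("front in top",207,113,.072),("front out",181,113,.072)]: print(n,ray(m,u,v,z).round(4))
```

```text
b3 FL [ 0.5584 -0.0955  0.05  ]
b3 BR [ 0.5969 -0.0943  0.05  ]
b3 bot R [ 0.602 -0.157  0.05 ]
back wall floor [ 0.6396 -0.1051  0.019 ]
back wall top in [ 0.6285 -0.079   0.052 ]
front floor [ 0.4368 -0.1113  0.019 ]
chest face [ 0.6433 -0.1451  0.084 ]
front in top [ 0.4374 -0.0769  0.072 ]
front out [ 0.4197 -0.0775  0.072 ]
```

steer_hand(
  rows={"segments": [[0,-0.003,0.05,0,0,0,0.35],[0.001,-0.003,0.09,0,0,0,0.35],[0.001,-0.003,0.12,0,0,0,0.35],[0.001,-0.003,0.14,0,0,0,0.35],[0.001,-0.003,0.149,0,0,0,0.35],[0.001,-0.003,0.149,0,0,0,0.35]]},
)

```text
time: 18.95
ee_pos: [0.5137, -0.1295, 0.0281]
tool_rot: [-0.001, 0.696, 0.718, -0.0]
contact_force: [-0.4, -0.1, 0.5]
finger_gap: 0.53
gripper_force: 42.3
```

steer_hand(
  rows={"segments": [[0,0.01,0,0,0,0,0.35],[0,0.02,0,0,0,0,0.35],[0,0.03,0,0,0,0,0.35],[0,0.037,0,0,0,0,0.35],[0,0.037,0.001,0,0,0,0.35]]},
)

```text
time: 19.58
ee_pos: [0.552, -0.1289, 0.0276]
tool_rot: [0.0, 0.696, 0.718, 0.0]
contact_force: [-1.0, 0.1, -1.0]
finger_gap: 0.532
gripper_force: 42.3
```

steer_hand(
  rows={"segments": [[0,0,0.0025,0,0,0,0.35],[0,0,0.003,0,0,0,0.64],[0,0,0.003,0,0,0,0.64],[0,0,0.003,0,0,0,0.64],[0,0,-0.04,0,0,0,0.64],[0,0,-0.1,0,0,0,0.8],[0,0,-0.16,0,0,0,1],[0,0,-0.2,0,0,0,1]]},
)

```text
time: 20.58
ee_pos: [0.552, -0.1291, 0.2313]
tool_rot: [0.002, 0.696, 0.718, 0.001]
contact_force: [0.4, -1.3, -0.5]
finger_gap: 1.002
gripper_force: 0.0
```

Run:
```python
from h import *
print(go([0.645,0.12,0.25],-.6))
```

```text
[array([ 0.246 ,  0.1008, -0.0186]), [array([ 4.80e-03, -3.00e-04,  6.31e-01]), array([ 4.0000e-04,  6.3000e-03, -2.5106e+00])]]
```

steer_hand(
  rows={"segments": [[0.03,0.01,-0.018,0,0,0.15,1],[0.08,0.03,-0.018,0,0,0.3,1],[0.13,0.05,-0.018,0,0,0.45,1],[0.18,0.07,-0.018,0,0,0.6,1],[0.23,0.09,-0.018,0,0,0.63,1],[0.246,0.1,-0.018,0,0,0.63,1],[0.246,0.1,-0.018,0,0,0.63,1]]},
)

```text
time: 21.45
ee_pos: [0.6436, 0.1217, 0.2448]
tool_rot: [-0.0, 0.884, 0.468, -0.0]
contact_force: [0.5, -0.6, -0.2]
finger_gap: 1.0
gripper_force: 0.0
```

Run:
```python
from h import *
import pickle
m=ctrl.camera_model("wrist"); a=ctrl.capture("wrist"); pickle.dump(m,open("w6.pkl","wb"))
cv2.imwrite("pics/w6.png",a[:,:,::-1]);
print(proj(m,[.662,.139,.029]))
```

```text
(np.float64(325.433534192631), np.float64(137.38608716614337))
```

View pics/w6.png

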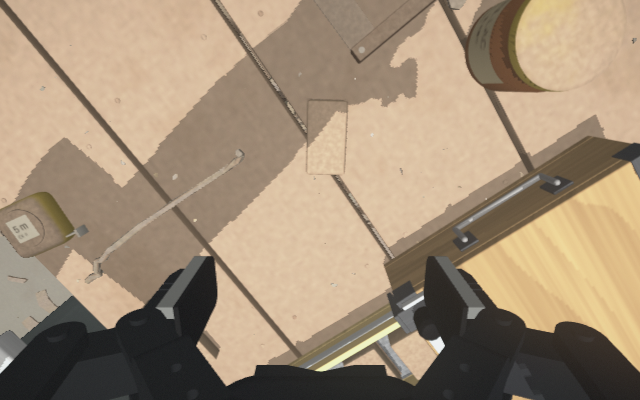

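Block A is at (327,137), unmoved and aligned, and the chest corner at about (390,275) is clear of it.

Run:
```python
from h import *
import pickle
m=pickle.load(open("w6.pkl","rb"))
p=np.array([ray(m,u,v,.029)[:2] for u,v in((308,100),(347,101),(346,175),(306,174))]); c=p.mean(0)
d=np.diff(p,axis=0); print(c,np.hypot(*d.T),np.degrees(np.arctan2(d[:,1],d[:,0])))
print(go([*c,.004],-.6))
```

```text
[0.66239268 0.13723799] [0.03806845 0.0742694  0.0414796 ] [ -35.63020647 -123.74678808  144.31692503]
[array([0.0249, 0.0064, 0.2411]), [array([-0.0002,  0.0008,  0.002 ]), array([-1.3000e-03, -3.0000e-04, -3.1396e+00])]]
```

steer_hand(
  rows={"segments": [[0.015,0.004,0.05,0,0,0,0.85],[0.0245,0.0064,0.1,0,0,0,0.85],[0.0245,0.0064,0.15,0,0,0,0.85],[0.0245,0.0064,0.19,0,0,0,0.85],[0.0245,0.0064,0.22,0,0,0,0.85],[0.0245,0.0064,0.235,0,0,0,0.85],[0.0245,0.0064,0.24,0,0,0,0.85],[0.0245,0.0064,0.24,0,0,0,0.35],[0.0245,0.0064,0.24,0,0,0,0.35],[0.0245,0.0064,0.24,0,0,0,0.35],[0.0245,0.0064,0.24,0,0,0,0.35]]},
  grip_n=40,
)

```text
time: 22.88
ee_pos: [0.6639, 0.1371, 0.0075]
tool_rot: [0.001, 0.884, 0.467, 0.002]
contact_force: [0.6, -0.0, 6.6]
finger_gap: 0.473
gripper_force: 43.4
```

steer_hand(
  rows={"segments": [[0,0,-0.02,0,0,0,0.35],[0,0,-0.06,0,0,0,0.35],[0,0,-0.12,0,0,0,0.35],[0,0,-0.17,0,0,0,0.35],[0,0,-0.19,0,0,0,0.35]]},
)

```text
time: 23.5
ee_pos: [0.664, 0.1372, 0.2001]
tool_rot: [0.001, 0.884, 0.467, 0.003]
contact_force: [0.5, -0.0, -0.5]
finger_gap: 0.471
gripper_force: 42.7
```

```bash
python3 -c "
from h import *
print(go([0.487,-0.1306,0.19],0.031))"
```

```text
[array([-0.321 ,  0.0047,  0.0086]), [array([ 0.0059, -0.0031, -0.6298]), array([-0.0041, -0.0076,  2.5118])]]
```

steer_hand(
  rows={"segments": [[-0.03,0,0,0,0,-0.1,0.35],[-0.08,0,0.005,0,0,-0.25,0.35],[-0.13,0.002,0.008,0,0,-0.4,0.35],[-0.18,0.003,0.008,0,0,-0.55,0.35],[-0.23,0.004,0.008,0,0,-0.63,0.35],[-0.28,0.0047,0.008,0,0,-0.63,0.35],[-0.31,0.0047,0.008,0,0,-0.63,0.35],[-0.321,0.0047,0.008,0,0,-0.63,0.35],[-0.321,0.0047,0.008,0,0,-0.63,0.35]]},
)

```text
time: 24.62
ee_pos: [0.4853, -0.1311, 0.1876]
tool_rot: [-0.0, 0.696, 0.718, 0.0]
contact_force: [0.7, 1.0, 0.4]
finger_gap: 0.47
gripper_force: 42.6
```

Run:
```python
from h import *
import pickle
m=ctrl.camera_model("wrist"); a=ctrl.capture("wrist"); pickle.dump(m,open("w7.pkl","wb"))
cv2.imwrite("pics/w7.png",a[:,:,::-1]);
print(go([0.487,-0.1306,0.0265],.031))
```

```text
[array([-1.000e-04,  1.100e-03,  1.611e-01]), [array([ 0.0006, -0.0004,  0.0001]), array([ 6.0000e-04,  9.0000e-04, -3.1414e+00])]]
```

View pics/w7.png

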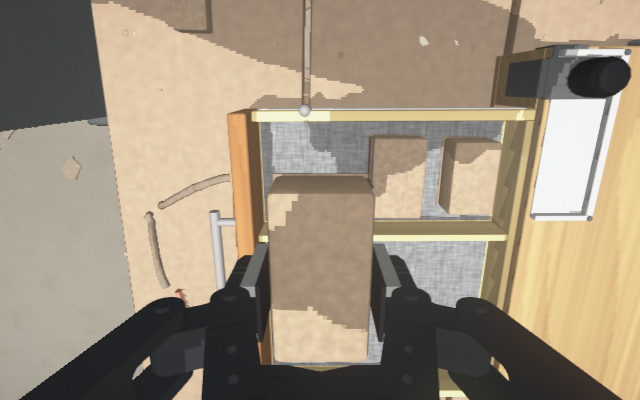

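Blocks 2 and 3 lie flat side by side at (398,175) and (470,175), and block_1 is held with free floor below it.

Run:
```python
from h import *
import pickle
m=pickle.load(open("w7.pkl","rb"))
for n,u,v,z in[("b2 F",371,138,.042),("b2 F low",371,216,.042),("b2 B",426,137,.042),("b3 B",501,141,.05),("front floor",272,150,.019),("front in top",255,113,.072)]: print(n,ray(m,u,v,z).round(4))
```

```text
b2 F [ 0.5255 -0.0961  0.042 ]
b2 F low [ 0.5303 -0.1631  0.042 ]
b2 B [ 0.5699 -0.094   0.042 ]
b3 B [ 0.6269 -0.0944  0.05  ]
front floor [ 0.4424 -0.1123  0.019 ]
front in top [ 0.4375 -0.0768  0.072 ]
```

steer_hand(
  rows={"segments": [[0,0,0.05,0,0,0,0.35],[0,0,0.1,0,0,0,0.35],[0,0,0.13,0,0,0,0.35],[0,0,0.15,0,0,0,0.35],[0,0,0.159,0,0,0,0.35],[0,0,0.161,0,0,0,0.35],[0,0,0.161,0,0,0,0.35]]},
)

```text
time: 25.55
ee_pos: [0.4862, -0.1308, 0.0272]
tool_rot: [0.001, 0.696, 0.718, 0.0]
contact_force: [-0.3, -0.4, -1.0]
finger_gap: 0.473
gripper_force: 42.7
```

steer_hand(
  rows={"segments": [[0,0,0.001,0,0,0,0.58],[0,0,0.001,0,0,0,0.58],[0,0,0.001,0,0,0,0.58],[0,0,-0.04,0,0,0,0.58],[0,0,-0.1,0,0,0,0.58],[0,0,-0.15,0,0,0,0.3],[0,0,-0.17,0,0,0,0],[0,0,-0.17,0,0,0,0]]},
)

```text
time: 26.55
ee_pos: [0.4867, -0.1314, 0.1985]
tool_rot: [0.002, 0.696, 0.718, 0.001]
contact_force: [0.5, 0.4, -0.5]
finger_gap: 0.001
gripper_force: 0.0
```

```bash
python3 -c "
from h import *
print(go([0.355,-0.215,0.15],-1.54),go([0.355,-0.215,0.036]))"
```

```text
[array([-0.0794, -0.1344,  0.048 ]), [array([ 0.0047, -0.0025,  1.5708]), array([ 0.0025,  0.0047, -1.5708])]] [array([-0.0793, -0.1349,  0.162 ])]
```

steer_hand(
  rows={"segments": [[-0.02,-0.04,0,0,0,0.17,0],[-0.04,-0.08,0,0,0,0.34,0],[-0.06,-0.12,0,0,0,0.51,0],[-0.079,-0.134,0.01,0,0,0.68,0],[-0.079,-0.134,0.02,0,0,0.85,0],[-0.079,-0.134,0.03,0,0,1.02,0],[-0.079,-0.134,0.04,0,0,1.19,0],[-0.079,-0.134,0.05,0,0,1.36,0],[-0.079,-0.134,0.07,0,0,1.53,0],[-0.079,-0.134,0.1,0,0,1.571,0],[-0.079,-0.134,0.13,0,0,1.571,0],[-0.079,-0.134,0.155,0,0,1.571,0],[-0.079,-0.134,0.162,0,0,1.571,0],[-0.079,-0.134,0.162,0,0,1.571,0]]},
  grip_n=40,
)

```text
time: 28.3
ee_pos: [0.3531, -0.2136, 0.0338]
tool_rot: [-0.001, 1.0, 0.015, -0.001]
contact_force: [0.6, -0.1, 0.5]
finger_gap: -0.0
gripper_force: 0.0
```

Run:
```python
from h import *
m=ctrl.camera_model("wrist"); a=ctrl.capture("wrist")
t=ctrl.capture("top")
cv2.imwrite("pics/w8.png",np.vstack([a,cv2.resize(t[80:300,120:470],(640,400))])[:,:,::-1][::1,:][:600])
print(go([.355,-.215,.036],-1.54))
```

```text
[array([ 0.0007,  0.0007, -0.001 ]), [array([ 0.0005, -0.0007, -0.    ]), array([-1.1000e-03, -7.0000e-04,  3.1416e+00])]]
```

View pics/w8.png

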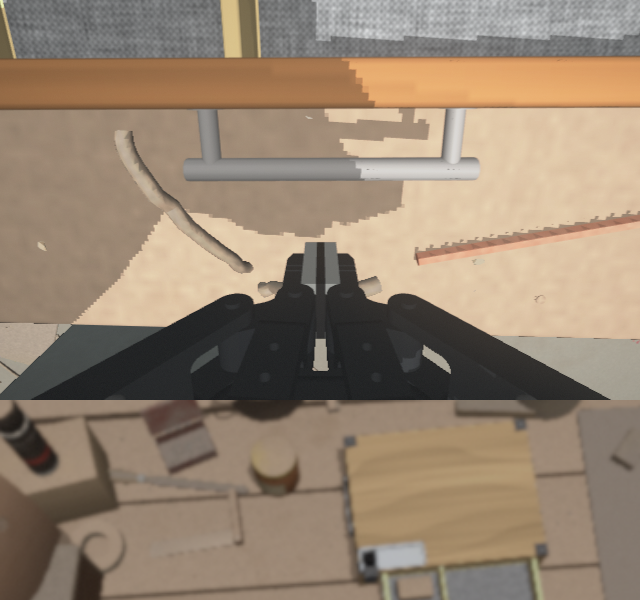

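The handle bar spans (185–480,168) and the shut fingers are centred in front of it at (320,250). The knob is at its free end and no brush is on the bench.

steer_hand(
  rows={"segments": [[0.015,0,0,0,0,0,0],[0.025,0,0,0,0,0,0],[0.032,0,0,0,0,0,0],[0.04,0,0,0,0,0,0],[0.05,0,0,0,0,0,0],[0.062,0,0,0,0,0,0],[0.075,0,0,0,0,0,0],[0.088,0,0,0,0,0,0],[0.1,0,0,0,0,0,0],[0.113,0,0,0,0,0,0],[0.126,0,0,0,0,0,0],[0.139,0,0,0,0,0,0],[0.152,0,0,0,0,0,0],[0.165,0,0,0,0,0,0],[0.177,0,0,0,0,0,0],[0.188,0,0,0,0,0,0],[0.197,0,0,0,0,0,0],[0.205,0,0,0,0,0,0],[0.21,0,0,0,0,0,0],[0.21,0,0,0,0,0,0]]},
)

```text
time: 30.9
ee_pos: [0.565, -0.2082, 0.0347]
tool_rot: [0.001, 1.0, 0.015, 0.001]
contact_force: [-0.5, -0.7, 0.2]
finger_gap: 0.002
gripper_force: 0.1
```

steer_hand(
  rows={"segments": [[0.004,0,0,0,0,0,0],[0.008,0,0,0,0,0,0],[0.012,0,0,0,0,0,0],[0.014,0,0,0,0,0,0],[0.016,0,0,0,0,0,0]]},
)

```text
time: 31.52
ee_pos: [0.58, -0.2075, 0.0346]
tool_rot: [0.0, 1.0, 0.015, 0.0]
contact_force: [-3.3, -2.1, 2.5]
finger_gap: 0.002
gripper_force: 1.3
```

steer_hand(
  rows={"segments": [[0.002,0,0,0,0,0,0],[0.004,0,0,0,0,0,0],[0.006,0,0,0,0,0,0],[0.008,0,0,0,0,0,0]]},
)

```text
time: 32.02
ee_pos: [0.5872, -0.207, 0.0345]
tool_rot: [0.0, 1.0, 0.015, -0.001]
contact_force: [-6.0, -1.9, 4.1]
finger_gap: -0.001
gripper_force: 3.3
```

steer_hand(
  rows={"segments": [[0.002,0,0,0,0,0,0],[0.004,0,0,0,0,0,0],[0.006,0,0,0,0,0,0]]},
)

```text
time: 32.4
ee_pos: [0.5882, -0.2069, 0.0343]
tool_rot: [0.0, 1.0, 0.015, -0.006]
contact_force: [-18.8, -1.4, 13.5]
finger_gap: 0.0
gripper_force: 9.3
```

steer_hand(
  rows={"segments": [[0.002,0,0,0,0,0,0],[0.003,0,0,0,0,0,0]]},
)

```text
time: 32.65
ee_pos: [0.5896, -0.2068, 0.0341]
tool_rot: [-0.0, 1.0, 0.014, -0.007]
contact_force: [-16.3, -2.3, 12.0]
finger_gap: -0.0
gripper_force: 8.3
```

steer_hand(
  rows={"segments": [[0.002,0,0,0,0,0,0],[0.003,0,0,0,0,0,0]]},
)

```text
time: 32.9
ee_pos: [0.5979, -0.2065, 0.0343]
tool_rot: [-0.0, 1.0, 0.015, -0.002]
contact_force: [-3.8, -1.6, 1.4]
finger_gap: 0.003
gripper_force: 2.2
```

steer_hand(
  rows={"segments": [[0.002,0,0,0,0,0,0],[0.003,0,0,0,0,0,0],[0.003,0,0,0,0,0,0]]},
)

```text
time: 33.28
ee_pos: [0.5997, -0.2065, 0.0342]
tool_rot: [-0.0, 1.0, 0.015, -0.003]
contact_force: [-10.4, -1.1, 6.9]
finger_gap: 0.004
gripper_force: 5.1
```

steer_hand(
  rows={"segments": [[0.002,0,0,0,0,0,0],[0.003,0,0,0,0,0,0],[0.003,0,0,0,0,0,0]]},
)

```text
time: 33.65
ee_pos: [0.5998, -0.2064, 0.0341]
tool_rot: [-0.0, 1.0, 0.015, -0.006]
contact_force: [-17.0, -2.0, 10.7]
finger_gap: 0.006
gripper_force: 8.5
```

steer_hand(
  rows={"segments": [[-0.02,0,0,0,0,0,0],[-0.06,0,0,0,0,0,0],[-0.07,0,-0.04,0,0,0,0],[-0.07,0,-0.1,0,0,0,0.5],[-0.07,0,-0.16,0,0,0,1],[-0.07,0,-0.19,0,0,0,1],[-0.07,0,-0.19,0,0,0,1]]},
  grip_n=25,
)

```text
time: 34.52
ee_pos: [0.5388, -0.2087, 0.2283]
tool_rot: [0.001, 1.0, 0.016, 0.005]
contact_force: [0.9, -0.7, -0.2]
finger_gap: 0.85
gripper_force: 0.0
```

Run:
```python
from h import *
m=ctrl.camera_model("wrist"); a=ctrl.capture("wrist")
import pickle; pickle.dump(m,open("w9.pkl","wb"))
cv2.imwrite("pics/w9.png",a[:,:,::-1])
print(go([.650,-.0467,.097],-1.54))
```

```text
[array([ 0.117 , -0.158 ,  0.1292]), [array([ 0.0005, -0.0045,  0.0007]), array([ 7.1000e-03,  9.0000e-04, -3.1408e+00])]]
```

View pics/w9.png

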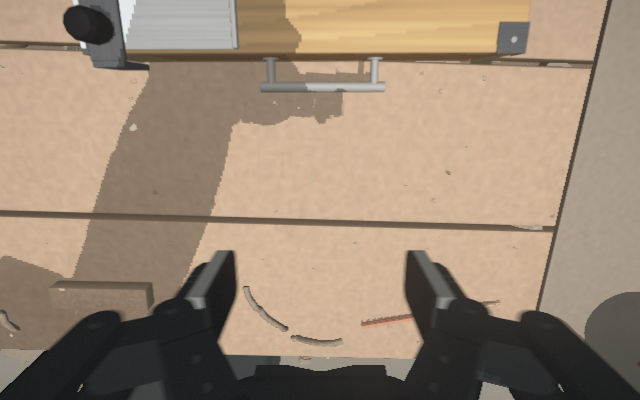

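The drawer is home, with its front flush and the handle at (322,87). The knob is at (88,25), its free end.

steer_hand(
  rows={"segments": [[0.03,-0.04,0,0,0,0,1],[0.06,-0.08,0,0,0,0,1],[0.09,-0.12,0,0,0,0,1],[0.114,-0.157,0,0,0,0,1],[0.114,-0.157,0.04,0,0,0,1],[0.114,-0.157,0.08,0,0,0,1],[0.114,-0.157,0.11,0,0,0,1],[0.114,-0.157,0.125,0,0,0,1],[0.114,-0.157,0.13,0,0,0,1],[0.114,-0.157,0.13,0,0,0,0.1],[0.114,-0.157,0.13,0,0,0,0.1],[0.114,-0.157,0.13,0,0,0,0.1],[0.114,-0.157,0.13,0,0,0,0.1],[0.114,-0.157,0.13,0,0,0,0.1]]},
  grip_n=25,
)

```text
time: 36.33
ee_pos: [0.6455, -0.048, 0.0957]
tool_rot: [-0.0, 1.0, 0.015, 0.001]
contact_force: [0.1, 0.3, 4.5]
finger_gap: 0.252
gripper_force: 24.7
```

steer_hand(
  rows={"segments": [[0,0.01,0,0,0,0,0.1],[0,0.025,0,0,0,0,0.1],[0,0.04,0,0,0,0,0.1],[0,0.055,0,0,0,0,0.1],[0,0.065,0,0,0,0,0.1],[0,0.072,0,0,0,0,0.1],[0,0.075,0,0,0,0,0.1]]},
)

```text
time: 37.2
ee_pos: [0.6481, -0.1232, 0.0957]
tool_rot: [-0.0, 1.0, 0.015, 0.001]
contact_force: [0.3, 1.5, 5.4]
finger_gap: 0.257
gripper_force: 24.8
```

steer_hand(
  rows={"segments": [[0,0.003,0,0,0,0,0.1],[0,0.005,0,0,0,0,0.1],[0,0.006,0,0,0,0,0.1],[0,0.006,0,0,0,0,0.1]]},
)

```text
time: 37.7
ee_pos: [0.6483, -0.1271, 0.0957]
tool_rot: [-0.002, 1.0, 0.016, 0.001]
contact_force: [0.3, 5.0, 5.8]
finger_gap: 0.255
gripper_force: 24.9
```

steer_hand(
  rows={"segments": [[0,0.002,0,0,0,0,0.1],[0,0.003,0,0,0,0,0.1],[0,0.003,0,0,0,0,0.1]]},
)

```text
time: 38.08
ee_pos: [0.6483, -0.1273, 0.0957]
tool_rot: [-0.004, 1.0, 0.017, 0.001]
contact_force: [-0.8, 11.2, 7.6]
finger_gap: 0.248
gripper_force: 25.4
```

steer_hand(
  rows={"segments": [[0,0,0,0,0,0,0.6],[0,0,0,0,0,0,0.6],[0,0,0,0,0,0,0.6],[0,0,-0.04,0,0,0,1],[0,0,-0.1,0,0,0,1],[-0.04,0,-0.14,0,0,0,1],[-0.08,0,-0.15,0,0,0,1],[-0.08,0,-0.15,0,0,0,1]]},
)

```text
time: 39.08
ee_pos: [0.5656, -0.1352, 0.2464]
tool_rot: [0.0, 1.0, 0.015, 0.001]
contact_force: [0.1, -0.2, 0.5]
finger_gap: 0.997
gripper_force: 0.0
```

Run:
```python
from h import *
a=ctrl.capture("wrist"); cv2.imwrite("pics/w10.png",a[:,:,::-1])
```

```text
(no output)
```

View pics/w10.png

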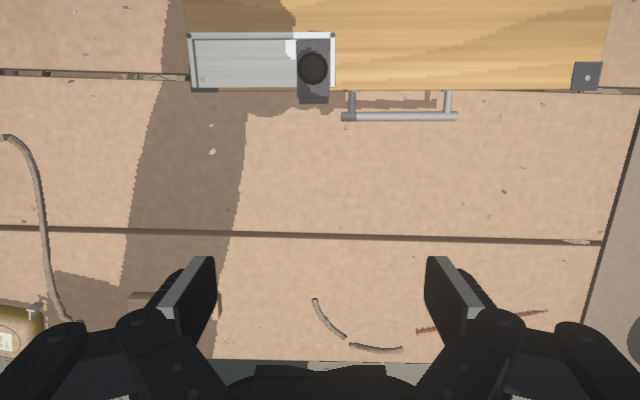

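The knob is at the right-hand end of its rail (313,67), the tongue is across the closed drawer front, and the handle at (400,116) shows the drawer home. The pencil, tape and offcut are where they were.

```bash
python3 -c "
from bench import ctrl
print(ctrl.hand_in())"
```

```text
the job is handed in; nothing more can be done
None
```

I handed the job in at about 39 s: lock freed, all three sanding blocks flat side by side in the left bay, drawer pushed home past its catch and locked; no brush was on the bench and the other things were left alone.

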